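Find the perished cushion foot on the rest batten

TASK

Test the four cushion feet of the wooden batten one after another from left to right (seen from the robot): press each rubber cap straight down by about 8 mm and hold it there a moment, feeling how hard it pushes back, but never crush one (not beyond 12 mm or 25 N). One foot has perished and is less than half as stiff as the others: pull it out of its socket, stand it upright on the plain tile that lies just to the right of the batten and press it there once more in the same way to make sure. In the end the good feet are in their sockets; leave everything else where it is.

Things in the scene. Friction and masses are not known exactly. Their poses are not given: they have to be found in the camera images.
- batten: dark wooden batten lying flat and fixed on the table, 74 (x) x 320 (y) x 22 (z) mm, origin at the centre of its underside, y along its length to the left; four round sockets 39.5 mm wide and 9 mm deep in its top, 80 mm apart along y
- batten_hole0 (a point): centre of the mouth of the first (leftmost) socket, level with the batten's top, +120 mm from the batten's origin along its y; the underside of a seated foot lies 9 mm lower, so its cap's top is 47 mm above this point
- batten_hole1 (a point): centre of the mouth of the second socket, level with the batten's top, +40 mm from the batten's origin along its y; the underside of a seated foot lies 9 mm lower, so its cap's top is 47 mm above this point
- batten_hole2 (a point): centre of the mouth of the third socket, level with the batten's top, -40 mm from the batten's origin along its y; the underside of a seated foot lies 9 mm lower, so its cap's top is 47 mm above this point
- batten_hole3 (a point): centre of the mouth of the fourth (rightmost) socket, level with the batten's top, -120 mm from the batten's origin along its y; the underside of a seated foot lies 9 mm lower, so its cap's top is 47 mm above this point
- foot_a: one of four look-alike sprung cushion feet, 120 g, each in a batten socket (which varies). Origin: centre of the base's underside; z up. Aluminium base 38 mm wide, 0 to 12.5 mm up; 20 mm steel stem; black rubber cap 38 mm wide, at rest 27 to 56 mm up, flat top 32 mm wide. Grip the cap across its sides: the base hangs from it when lifted
- foot_b: one of four look-alike sprung cushion feet, 120 g, each in a batten socket (which varies). Origin: centre of the base's underside; z up. Aluminium base 38 mm wide, 0 to 12.5 mm up; 20 mm steel stem; black rubber cap 38 mm wide, at rest 27 to 56 mm up, flat top 32 mm wide. Grip the cap across its sides: the base hangs from it when lifted
- foot_c: one of four look-alike sprung cushion feet, 120 g, each in a batten socket (which varies). Origin: centre of the base's underside; z up. Aluminium base 38 mm wide, 0 to 12.5 mm up; 20 mm steel stem; black rubber cap 38 mm wide, at rest 27 to 56 mm up, flat top 32 mm wide. Grip the cap across its sides: the base hangs from it when lifted
- foot_d: one of four look-alike sprung cushion feet, 120 g, each in a batten socket (which varies). Origin: centre of the base's underside; z up. Aluminium base 38 mm wide, 0 to 12.5 mm up; 20 mm steel stem; black rubber cap 38 mm wide, at rest 27 to 56 mm up, flat top 32 mm wide. Grip the cap across its sides: the base hangs from it when lifted
- foot_a_cap (a joint): how far the rubber cap of foot_a is pressed down towards its base, in m: 0 at rest, 0.014 at the hard stop; springs back when let go, from about 1 N at first touch, rising evenly. At 8 mm the three good feet push back with about 14 to 16 N and the perished one with about 5.7 N
- foot_b_cap (a joint): how far the rubber cap of foot_b is pressed down towards its base, in m: 0 at rest, 0.014 at the hard stop; springs back when let go, from about 1 N at first touch, rising evenly. At 8 mm the three good feet push back with about 14 to 16 N and the perished one with about 5.7 N
- foot_c_cap (a joint): how far the rubber cap of foot_c is pressed down towards its base, in m: 0 at rest, 0.014 at the hard stop; springs back when let go, from about 1 N at first touch, rising evenly. At 8 mm the three good feet push back with about 14 to 16 N and the perished one with about 5.7 N
- foot_d_cap (a joint): how far the rubber cap of foot_d is pressed down towards its base, in m: 0 at rest, 0.014 at the hard stop; springs back when let go, from about 1 N at first touch, rising evenly. At 8 mm the three good feet push back with about 14 to 16 N and the perished one with about 5.7 N
- plain_tile: plain terracotta tile without pattern, 200 x 200 x 12 mm, lying flat and loose to the right of the batten; origin at the centre of its underside
- grey_bowl: bystander: grey glaze bowl, 117 mm wide, 42 mm high, origin at the centre of its underside
- tape: bystander: roll of masking tape lying flat, 96 mm wide, 25 mm high, origin at the centre of its underside
There are look-alikes about, which are no part of the job. What is shaped like the foot_c but blue or purple is not meant.

How it is judged:
By the outcome, as a careful person would: the job done as asked, in the order asked, and still so for the second after the job is handed in, with the robot touching nothing.
It also fails if it takes over 72 s, if anything falls off the work surface, if the arm or the gripper's body presses on something with over 40 N, if the wrist force passes 120 N, or if a joint passes its speed limit or range.

ROBOT

A 7-joint arm with a two-finger parallel gripper is mounted at the origin on a cart in front of the work surface, level with it; the furniture and walls round the work are solid. World frame = base frame: x ahead of the robot, y to its left, z up, the work surface at z = 0. Lengths are in mm, angles in rad, forces in N, time in s.
With the tool pointing down it reaches from about 350 to 900 mm from the base axis. Payload 7.2 kg.
Tool frame: the origin (TCP) lies midway between the tips of the shut fingers; the grasp point (between the pads) lies 19 mm behind it; z points along the fingers, y is the line along which they close (so a half turn about z gives the same grasp; the last joint's range is limited). The gripper opens to 88 mm and grips with 3 to 60 N. Pads are 20 mm wide; open, the fingers measure 115 mm over their backs; the gripper's body (75 mm by 178 mm) begins 61 mm behind the grasp point.
Start: joints at [-1.312, 0.411, -0.013, 1.596, 0.006, 1.134, -0.082], TCP at [200.643, 591.922, 222.653] pointing down, gripper open.
Joint ranges: [-2.95, 2.95], [-0.29, 1.99], [-1.47, 1.44], [0.14, 2.54], [-1.03, 4.17], [0.13, 1.85], [-2.86, 2.86]. Speed limits (rad/s): [2.39, 2.39, 3.01, 3.01, 3.14, 3.14, 3.14].

INTERFACE

Orientations are given as a 3x3 rotation matrix whose columns are the frame's x, y, z axes.
In Python, from station import * gives the robot as it stands.
- The arm moves only by the shell command python3 -m pendant 'ROWS' [FORCE]. ROWS is JSON, one flat list of numbers, 7 for each row, row after row: the gripper command: -1 is shut, 1 is fully open, values between are in proportion, then the shift along the tool's x, y, z in mm, then the turn, a rotation vector about the tool's x, y, z in rad. A call has 1 to 10 rows; each row is the pose to reach, as a shift and turn from the pose commanded when the call began, along the tool's axes at that moment; what a row does not reach only later rows make up. A row lasts 1/10 s, in which the tool goes at most 50 mm and 8.59 degrees, less where a joint would pass 70% of its speed; a pose out of reach is approached as far as the arm can. A call with a gripper value outside its range is refused whole. The fingers move at their own pace and stop on an object; FORCE is the grip in N (left out, the last holds). Time passes only in rows, so rows that repeat a pose let the fingers close. It gives the time, the measured TCP pose, the force, the opening and the grip force at its end, in the units of the state.
- observe(): the state, without advancing time (a new reading comes with each control period).
- snapshot(name): name is "scene" or "top"; returns a dict with "color" (420x560x3 uint8, blue, green, red), "range_z" (420x560 float32, mm along the optical axis (not along the pixel's ray), 0 where there is no reading), "mtx" (3x3 intrinsics, pixels), "camera_from_world" (4x4, takes a point from world to camera coordinates). Camera axes: x right, y up, looking along -z (the intrinsics and any distortion apply to the point x, -y, -z); pixel columns grow to the right and rows downward; lengths in mm; the calibration is good to about 2 mm. A picture is of the moment at which its call begins.
- sign_off(): hands the job in; it is judged then, once.
The state is a dict: "time": time; "joint_pos": joint angles; "joint_vel": joint speeds; "tau": joint torques, N m; "tcp_pos": TCP position; "ee_rot": TCP orientation; "force": force on the tool from outside, world axes, zero at the start; "torque": the same for the moment, N m; "gripper_width": finger opening in mm; "grasp_force": force on a finger pad.
Only numpy, scipy, OpenCV 4.12 (cv2) and the standard library are available. Lean on these libraries where they do the work, as an engineer would, in place of code of your own. Each camera call takes 0.05 s, during which the arm holds its last target. There are 200 camera calls.

## Working session

There is one attempt and no reset: what is moved stays moved. The work goes in short steps, Python scripts to look and compute and a shell command to move; the robot and the scene stay as the last step left them, time stands still between calls to the robot, and variables do not carry over. Pictures are saved under pics/ and viewed, at most 10 in all, crops included, and the job is handed in when it is done.

```bash
mkdir -p pics; ls; python3 - <<'E'
from station import *
import cv2,numpy as np
for n in("scene","top"):
    s=snapshot(n); cv2.imwrite(f"pics/{n}0.png",s["color"]); np.savez(f"{n}0.npz",**s)
    print(n,s["mtx"],s["camera_from_world"])
o=observe(); print(o["time"],o["ee_rot"],o["force"],o["gripper_width"])
E
```

```text
pics
scene [[502.46849727   0.         279.18394022]
 [  0.         502.46849727 208.44440208]
 [  0.           0.           1.        ]] [[ 7.91192895e-01 -6.11543740e-01 -5.29685175e-03 -4.90245959e+02]
 [ 4.70839525e-01  6.03581923e-01  6.43427544e-01 -2.75324604e+02]
 [-3.90287003e-01 -5.11569269e-01  7.65488693e-01 -1.19108679e+03]
 [ 0.00000000e+00  0.00000000e+00  0.00000000e+00  1.00000000e+00]]
top [[449.15993134   0.         279.9933349 ]
 [  0.         449.15993134 207.4379819 ]
 [  0.           0.           1.        ]] [[ 4.68877927e-03 -9.99924911e-01 -1.13219747e-02 -5.41627812e+01]
 [ 9.83517505e-01  2.56473557e-03  1.80794744e-01 -5.69692642e+02]
 [-1.80752130e-01 -1.19830669e-02  9.83455679e-01 -8.72898520e+02]
 [ 0.00000000e+00  0.00000000e+00  0.00000000e+00  1.00000000e+00]]
0.1 [[-9.47104191e-01  3.20926046e-01 -3.52184029e-04]
 [ 3.20926222e-01  9.47103217e-01 -1.36236690e-03]
 [-1.03664394e-04 -1.40332849e-03 -9.99999010e-01]] [-0.57341926  0.79332635 -0.58314749] 87.8421331934704
```

View pics/top0.png

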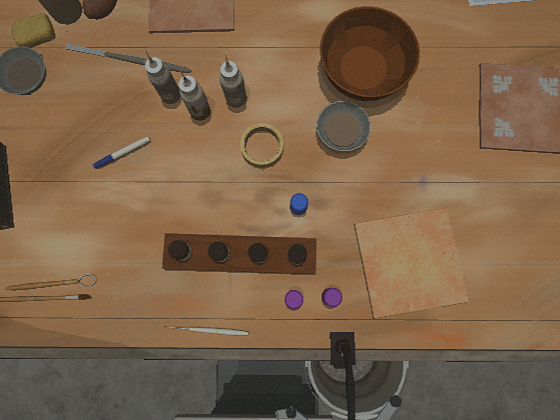

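View pics/scene0.png

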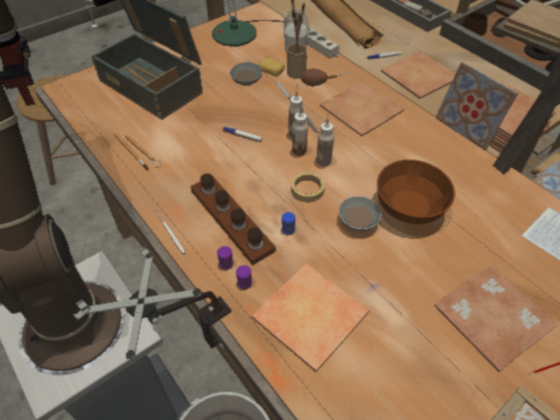

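```bash
cat >h.py <<'E'
import numpy as np,cv2
def w(s,u,v,z=None):
    K=s["mtx"];T=s["camera_from_world"];R=T[:3,:3];t=T[:3,3]
    d=np.array([(u-K[0,2])/K[0,0],-(v-K[1,2])/K[1,1],-1.]); c=-R.T@t; D=R.T@d
    k=s["range_z"][int(round(v)),int(round(u))] if z is None else (z-c[2])/D[2]
    return c+k*D
def pts(s):
    h,wd=s["range_z"].shape;K=s["mtx"];T=s["camera_from_world"]
    u,v=np.meshgrid(np.arange(wd),np.arange(h));z=s["range_z"]
    P=np.stack([(u-K[0,2])/K[0,0]*z,-(v-K[1,2])/K[1,1]*z,-z],-1)-T[:3,3]
    P=P@T[:3,:3]; P[z==0]=np.nan; return P
E
python3 - <<'E'
from h import *
np.set_printoptions(precision=1,suppress=True)
s=dict(np.load("top0.npz"));P=pts(s)
c=s["color"][190:320,150:350]; cv2.imwrite("pics/crop0.png",cv2.resize(c,None,fx=4,fy=4,interpolation=cv2.INTER_CUBIC))
for u,v in[(179,250),(218,252),(258,253),(297,254),(299,203),(293,299),(332,297)]:
    r=P[v-18:v+19,u-18:u+19].reshape(-1,3); r=r[~np.isnan(r[:,2])]; m=r[:,2]>np.nanmax(r[:,2])-8
    q=r[m]; print(u,v,m.sum(),(q.min(0)+q.max(0))/2,q.mean(0),np.median(r[m,2]))
for u,v in[(165,234),(316,239),(315,274),(163,269)]: print("bat",w(s,u,v,22))
for u,v in[(355,223),(457,208),(468,300),(375,318)]: print("tile",w(s,u,v,12))
print("tile z",np.nanmedian(P[250:280,390:430,2]),"table",np.nanmedian(P[325:335,270:320,2]), "batten top",np.nanmedian(P[240:268,235:241,2]))
for u,v in[(342,342),(262,145),(232,70),(343,125)]: print(P[v,u])
E
```

```text
179 250 276 [482.3 154.3  69.1] [481.5 153.4  69.1] 69.18425463069892
218 252 264 [479.5  74.5  70. ] [479.3  73.6  69.4] 69.3103781580399
258 253 271 [476.8  -6.   69.3] [476.8  -5.9  69.2] 69.22362874923367
297 254 259 [475.1 -86.5  70.5] [474.3 -85.7  69.3] 69.24723669065808
299 203 249 [581.8 -90.1  57. ] [581.1 -89.7  56.5] 56.575875518875094
293 299 266 [385.4 -78.7  57.3] [385.  -78.7  56.4] 56.26513735739469
332 297 260 [ 389.7 -155.8   57.5] [ 389.8 -155.3   56.5] 56.47287127179415
bat [517.7 190.5  22. ]
bat [ 508.3 -127.5   22. ]
bat [ 435.6 -124.7   22. ]
bat [444.6 190.9  22. ]
tile [ 543.9 -211.6   12. ]
tile [ 576.9 -430.    12. ]
tile [ 384.3 -439.8   12. ]
tile [ 347.2 -247.5   12. ]
tile z 11.983305817695907 table 0.260505599507165 batten top 22.588737921567414
[ 301.  -177.1   27.3]
[721.9 -10.5  -2.5]
[828.8  42.7 140.2]
[ 759.9 -189.3   21.7]
```

View pics/crop0.png

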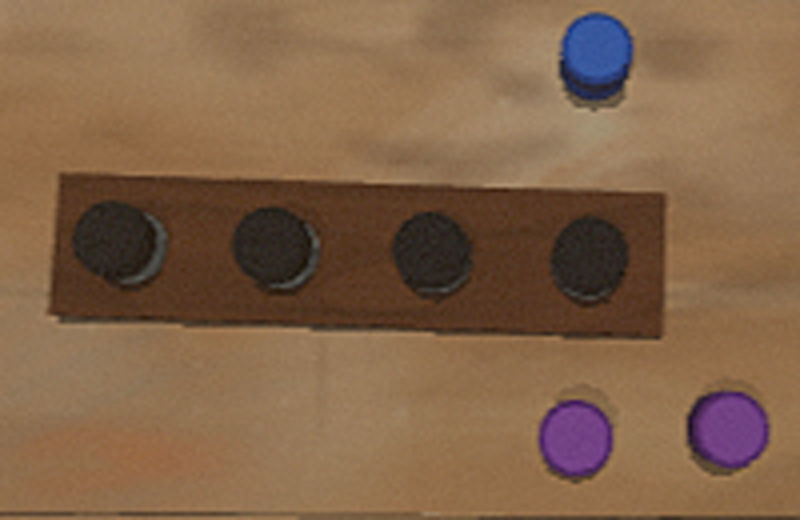

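The four black caps in the batten at (179,250), (218,252), (258,253) and (297,254) are the feet to test. The blue one at (299,203) and the purple ones at (293,299) and (332,297) are look-alikes. The plain tile is centred near (412,262). I'll move towards the leftmost foot with the fingers shut.

```bash
python3 -m pendant '[-1,-20,-16,0,0,0,-0.033,-1,-60,-48,0,0,0,-0.066,-1,-100,-80,0,0,0,-0.1,-1,-140,-112,0,0,0,-0.13,-1,-180,-144,0,0,0,-0.16,-1,-220,-176,0,0,0,-0.2,-1,-260,-208,0,0,0,-0.23,-1,-300,-240,0,0,0,-0.26,-1,-340,-272,20,0,0,-0.3,-1,-370,-296,40,0,0,-0.3267]'
python3 -c "
from station import *
o=observe();print(o['tcp_pos'],o['ee_rot'],o['joint_pos'],o['force'],o['gripper_width'])"
```

```text
time: 1.1
tcp_pos: [454.4, 195.8, 185.8]
ee_rot: [[-1.0, -0.001, 0.002], [-0.001, 1.0, 0.001], [-0.002, 0.001, -1.0]]
force: [1.2, 1.2, -0.5]
gripper_width: 11.5
grasp_force: 0.0
[454.44511472 195.7994833  185.82953377] [[-9.99996902e-01 -9.95458793e-04  2.28137759e-03]
 [-9.92458037e-04  9.99998641e-01  1.31608153e-03]
 [-2.28268460e-03  1.31381328e-03 -9.99996532e-01]] [-0.64872173  0.22482228  0.16891649  1.96151042 -0.04601454  0.95622058
  1.11425771] [ 1.19506855  1.2262893  -0.45387446] 11.491714996296244
```

```bash
python3 -m pendant '[-1,-10,-15,10,0,0,0,-1,-20,-30,30,0,0,0,-1,-25.5,-39,60,0,0,0,-1,-25.5,-39,85,0,0,0,-1,-25.5,-39,101,0,0,0,-1,-25.5,-39,101,0,0,0,-1,-25.5,-39,101,0,0,0,-1,-25.5,-39,101,0,0,0,-1,-25.5,-39,101,0,0,0]'
python3 - <<'E'
from station import *
import cv2
o=observe();print(o['tcp_pos'],o['force'])
s=snapshot("scene");c=s["color"][140:290,150:350];cv2.imwrite("pics/c1.png",cv2.resize(c,None,fx=4,fy=4,interpolation=cv2.INTER_CUBIC))
E
```

```text
time: 2.0
tcp_pos: [479.1, 158.9, 85.3]
ee_rot: [[-1.0, -0.0, 0.002], [-0.0, 1.0, 0.001], [-0.002, 0.001, -1.0]]
force: [0.7, 0.3, 1.0]
gripper_width: 0.3
grasp_force: 0.0
[479.09623388 158.92859058  85.32893627] [0.69490556 0.29646114 1.04266291]
```

View pics/c1.png

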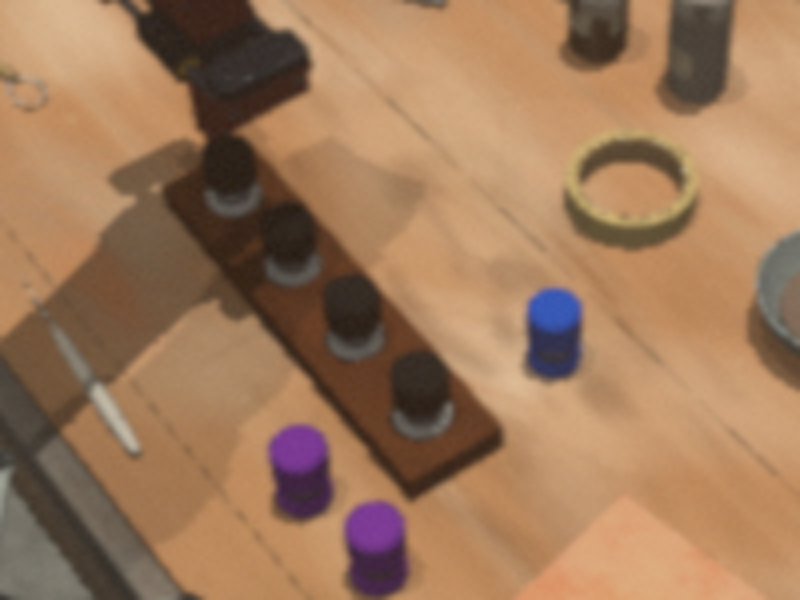

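The fingers hang just above the leftmost cap, crop (230,150). I'll correct by a few mm and lower to just above it.

```bash
python3 -m pendant '[-1,-2.5,-5,4,0,0,0,-1,-2.5,-5,8,0,0,0,-1,-2.5,-5,12,0,0,0,-1,-2.5,-5,12,0,0,0,-1,-2.5,-5,12,0,0,0]'
```

```text
time: 2.55
tcp_pos: [480.8, 153.5, 72.1]
ee_rot: [[-1.0, 0.0, -0.001], [0.0, 1.0, -0.0], [0.001, -0.0, -1.0]]
force: [0.7, 0.2, 0.2]
gripper_width: 0.3
grasp_force: 0.0
```

```bash
python3 -m pendant '[-1,0,0,1.5,0,0,0,-1,0,0,3,0,0,0,-1,0,0,4,0,0,0,-1,0,0,5,0,0,0,-1,0,0,6,0,0,0,-1,0,0,6,0,0,0]';python3 -m pendant '[-1,0,0,1,0,0,0,-1,0,0,2,0,0,0,-1,0,0,2,0,0,0]'
```

```text
time: 3.15
tcp_pos: [481.2, 153.7, 66.5]
ee_rot: [[-1.0, 0.0, 0.0], [0.0, 1.0, 0.0], [-0.0, 0.0, -1.0]]
force: [-1.3, 0.2, 5.3]
gripper_width: 0.3
grasp_force: 2.7
time: 3.45
tcp_pos: [481.2, 153.7, 64.8]
ee_rot: [[-1.0, 0.0, 0.001], [0.0, 1.0, 0.0], [-0.001, 0.0, -1.0]]
force: [-1.8, -0.5, 7.7]
gripper_width: 0.5
grasp_force: 4.1
```

```bash
python3 -m pendant '[-1,0,0,1,0,0,0,-1,0,0,2,0,0,0,-1,0,0,3,0,0,0,-1,0,0,4,0,0,0,-1,0,0,4,0,0,0,-1,0,0,4,0,0,0,-1,0,0,4,0,0,0]'
```

```text
time: 4.15
tcp_pos: [481.3, 153.8, 61.3]
ee_rot: [[-1.0, 0.0, 0.001], [0.0, 1.0, 0.001], [-0.001, 0.001, -1.0]]
force: [-3.2, -0.8, 13.9]
gripper_width: 0.5
grasp_force: 6.8
```

```bash
python3 -m pendant '[-1,0,0,0.4,0,0,0,-1,0,0,0.4,0,0,0,-1,0,0,0.4,0,0,0,-1,0,0,0.4,0,0,0,-1,0,0,0.4,0,0,0,-1,0,0,0.4,0,0,0]'
python3 -m pendant '[-1,0,0,-5,0,0,0,-1,0,0,-14,0,0,0,-1,0,0,-23,0,0,0,-1,1,-20,-25,0,0,0,-1,2,-50,-25,0,0,0,-1,2,-70,-25,0,0,0,-1,2,-80,-20,0,0,0,-1,2,-80,-14,0,0,0,-1,2,-80,-12,0,0,0,-1,2,-80,-12,0,0,0]'
```

```text
time: 4.75
tcp_pos: [481.4, 153.8, 61.0]
ee_rot: [[-1.0, 0.0, 0.001], [0.0, 1.0, 0.001], [-0.001, 0.001, -1.0]]
force: [-3.4, -1.0, 14.0]
gripper_width: -0.1
grasp_force: 7.1
time: 5.75
tcp_pos: [478.6, 74.7, 71.3]
ee_rot: [[-1.0, -0.001, -0.001], [-0.001, 1.0, 0.0], [0.001, 0.0, -1.0]]
force: [0.1, 0.3, -0.4]
gripper_width: 0.8
grasp_force: 0.0
```

Foot 0 gives 14 N at 8 mm, so it's good. Next is foot 1.

```bash
python3 -m pendant '[-1,-1,-0.5,1.5,0,0,0,-1,-1,-0.5,3,0,0,0,-1,-1,-0.5,4,0,0,0,-1,-1,-0.5,5,0,0,0,-1,-1,-0.5,6,0,0,0,-1,-1,-0.5,6,0,0,0]'; python3 -m pendant '[-1,0,0,1,0,0,0,-1,0,0,2,0,0,0,-1,0,0,3,0,0,0,-1,0,0,4,0,0,0,-1,0,0,4,0,0,0,-1,0,0,4,0,0,0]'
```

```text
time: 6.35
tcp_pos: [480.4, 73.6, 66.3]
ee_rot: [[-1.0, -0.0, 0.001], [-0.0, 1.0, 0.001], [-0.001, 0.001, -1.0]]
force: [-0.9, 2.2, 6.7]
gripper_width: 0.7
grasp_force: 3.3
time: 6.95
tcp_pos: [480.5, 73.7, 62.9]
ee_rot: [[-1.0, -0.0, 0.001], [-0.0, 1.0, 0.001], [-0.001, 0.001, -1.0]]
force: [-3.1, 1.3, 13.0]
gripper_width: 0.8
grasp_force: 6.3
```

```bash
python3 -m pendant '[-1,0,0,1,0,0,0,-1,0,0,2,0,0,0,-1,0,0,2.2,0,0,0,-1,0,0,2.2,0,0,0,-1,0,0,2.2,0,0,0,-1,0,0,2.2,0,0,0,-1,0,0,2.2,0,0,0,-1,0,0,2.2,0,0,0]'
python3 -m pendant '[-1,0,0,-5,0,0,0,-1,0,0,-14,0,0,0,-1,0,0,-23,0,0,0,-1,1,-20,-25,0,0,0,-1,3,-50,-25,0,0,0,-1,3,-70,-25,0,0,0,-1,3,-80,-20,0,0,0,-1,3,-80,-14,0,0,0,-1,3,-80,-12,0,0,0,-1,3,-80,-12,0,0,0]'
```

```text
time: 7.75
tcp_pos: [480.6, 73.8, 61.0]
ee_rot: [[-1.0, -0.0, 0.001], [-0.0, 1.0, 0.001], [-0.001, 0.001, -1.0]]
force: [-3.5, 1.6, 16.1]
gripper_width: 0.7
grasp_force: 8.0
time: 8.75
tcp_pos: [476.6, -5.8, 71.1]
ee_rot: [[-1.0, -0.001, -0.001], [-0.001, 1.0, 0.0], [0.001, 0.0, -1.0]]
force: [0.3, 0.1, -0.4]
gripper_width: 0.6
grasp_force: 0.0
```

Foot 1 gives 16 N, so it's good. Next is foot 2.

```bash
python3 -m pendant '[-1,0,0,1.5,0,0,0,-1,0,0,3,0,0,0,-1,0,0,4,0,0,0,-1,0,0,5,0,0,0,-1,0,0,6,0,0,0,-1,0,0,6,0,0,0]'; python3 -m pendant '[-1,0,0,1,0,0,0,-1,0,0,2,0,0,0,-1,0,0,3,0,0,0,-1,0,0,4,0,0,0,-1,0,0,4,0,0,0,-1,0,0,4,0,0,0]'
```

```text
time: 9.35
tcp_pos: [477.4, -6.4, 66.1]
ee_rot: [[-1.0, -0.0, 0.001], [-0.0, 1.0, 0.001], [-0.001, 0.001, -1.0]]
force: [-0.6, 2.9, 5.0]
gripper_width: 0.3
grasp_force: 3.3
time: 9.95
tcp_pos: [477.4, -6.3, 62.6]
ee_rot: [[-1.0, -0.0, 0.001], [-0.0, 1.0, 0.001], [-0.001, 0.001, -1.0]]
force: [-2.4, 2.4, 13.0]
gripper_width: 0.2
grasp_force: 6.2
```

```bash
python3 -m pendant '[-1,0,0,1,0,0,0,-1,0,0,1.8,0,0,0,-1,0,0,1.8,0,0,0,-1,0,0,1.8,0,0,0,-1,0,0,1.8,0,0,0,-1,0,0,1.8,0,0,0,-1,0,0,1.8,0,0,0,-1,0,0,1.8,0,0,0]'
python3 -m pendant '[-1,0,0,-5,0,0,0,-1,0,0,-14,0,0,0,-1,0,0,-23,0,0,0,-1,1,-20,-25,0,0,0,-1,3,-50,-25,0,0,0,-1,3,-70,-25,0,0,0,-1,3,-80,-20,0,0,0,-1,3,-80,-14,0,0,0,-1,3,-80,-12,0,0,0,-1,3,-80,-12,0,0,0]'
```

```text
time: 10.75
tcp_pos: [477.5, -6.3, 61.0]
ee_rot: [[-1.0, -0.0, 0.001], [-0.0, 1.0, 0.001], [-0.001, 0.001, -1.0]]
force: [-4.2, 2.8, 15.2]
gripper_width: 0.4
grasp_force: 7.5
time: 11.75
tcp_pos: [473.6, -85.7, 71.2]
ee_rot: [[-1.0, -0.001, -0.001], [-0.001, 1.0, 0.001], [0.001, 0.001, -1.0]]
force: [0.2, -0.8, 0.7]
gripper_width: 0.7
grasp_force: 0.0
```

```bash
python3 -m pendant '[-1,0,0,1.5,0,0,0,-1,0,0,3,0,0,0,-1,0,0,4,0,0,0,-1,0,0,5,0,0,0,-1,0,0,6,0,0,0,-1,0,0,6,0,0,0]'; python3 -m pendant '[-1,0,0,1,0,0,0,-1,0,0,2,0,0,0,-1,0,0,3,0,0,0,-1,0,0,3,0,0,0]'
```

```text
time: 12.35
tcp_pos: [474.1, -86.8, 66.0]
ee_rot: [[-1.0, -0.0, 0.0], [-0.0, 1.0, 0.0], [-0.0, 0.0, -1.0]]
force: [-0.8, 0.5, 2.9]
gripper_width: 0.8
grasp_force: 1.3
time: 12.75
tcp_pos: [474.1, -86.8, 62.9]
ee_rot: [[-1.0, 0.0, 0.0], [0.0, 1.0, 0.0], [-0.0, 0.0, -1.0]]
force: [-0.0, 2.3, 4.6]
gripper_width: 0.8
grasp_force: 2.2
```

```bash
python3 -m pendant '[-1,0,0,1,0,0,0,-1,0,0,1.9,0,0,0,-1,0,0,1.9,0,0,0,-1,0,0,1.9,0,0,0,-1,0,0,1.9,0,0,0,-1,0,0,1.9,0,0,0,-1,0,0,1.9,0,0,0,-1,0,0,1.9,0,0,0]'
python3 -m pendant '[-1,0,0,-5,0,0,0,-1,0,0,-14,0,0,0,-1,0,0,-25,0,0,0,0.45,0,0,-30,0,0,0,0.45,0,0,-30,0,0,0,0.45,0,0,-30,0,0,0,0.45,0,0,-30,0,0,0,0.45,0,0,-30,0,0,0]'
```

```text
time: 13.55
tcp_pos: [474.2, -86.8, 61.2]
ee_rot: [[-1.0, 0.0, 0.0], [0.0, 1.0, 0.0], [-0.0, 0.0, -1.0]]
force: [-0.5, 2.7, 4.8]
gripper_width: 0.5
grasp_force: 2.8
time: 14.35
tcp_pos: [473.7, -86.9, 90.7]
ee_rot: [[-1.0, 0.0, -0.001], [0.0, 1.0, 0.0], [0.001, 0.0, -1.0]]
force: [0.3, -0.1, -1.3]
gripper_width: 36.7
grasp_force: 0.0
```

Foot 3 gives only about 5 N at 8 mm, so it's the perished one. I'll open, lower over it and grip it.

```bash
python3 -m pendant '[0.45,0,0.5,0,0,0,0,0.45,0,0.5,0,0,0,0,0.45,0,0.5,0,0,0,0,0.45,0,0.5,10,0,0,0,0.45,0,0.5,22,0,0,0,0.45,0,0.5,34,0,0,0,0.45,0,0.5,45,0,0,0,0.45,0,0.5,53,0,0,0,0.45,0,0.5,53,0,0,0,0.45,0,0.5,53,0,0,0]' 15
python3 -m pendant '[-1,0,0,0,0,0,0,-1,0,0,0,0,0,0,-1,0,0,0,0,0,0,-1,0,0,0,0,0,0,-1,0,0,0,0,0,0,-1,0,0,0,0,0,0,-1,0,0,0,0,0,0]' 15
```

```text
time: 15.35
tcp_pos: [473.9, -86.6, 37.8]
ee_rot: [[-1.0, 0.0, -0.001], [0.0, 1.0, -0.0], [0.001, -0.0, -1.0]]
force: [-1.2, -0.5, -0.5]
gripper_width: 63.7
grasp_force: 0.0
time: 16.05
tcp_pos: [474.1, -86.4, 38.1]
ee_rot: [[-1.0, 0.0, 0.0], [0.0, 1.0, 0.0], [-0.0, 0.0, -1.0]]
force: [0.2, 0.3, 1.2]
gripper_width: 37.9
grasp_force: 15.0
```

```bash
python3 -m pendant '[-1,0,0,-2,0,0,0,-1,0,0,-5,0,0,0,-1,0,0,-9,0,0,0,-1,0,0,-14,0,0,0,-1,0,0,-20,0,0,0,-1,0,0,-28,0,0,0,-1,0,0,-40,0,0,0,-1,0,0,-55,0,0,0,-1,0,0,-70,0,0,0,-1,0,0,-70,0,0,0]'
python3 -m pendant '[-1,1,-10,0,0,0,0,-1,2,-30,0,0,0,0,-1,3,-60,0,0,0,0,-1,5,-95,0,0,0,0,-1,7,-130,0,0,0,0,-1,9,-165,0,0,0,0,-1,10,-200,0,0,0,0,-1,11,-225,0,0,0,0,-1,11,-240,0,0,0,0,-1,11,-240,0,0,0,0]'
python3 - <<'E'
from station import *
from h import *
o=observe();print(o['tcp_pos'],o['force'],o['gripper_width'])
a=snapshot("scene")["color"];s=snapshot("top");b=s["color"]
cv2.imwrite("pics/c2.png",cv2.resize(np.hstack([a[140:390,150:400],b[180:340,290:490].repeat(1,0) if 0 else cv2.resize(b[190:340,330:480],(250,250))]),(800,400),interpolation=cv2.INTER_CUBIC))
E
```

```text
time: 17.05
tcp_pos: [475.4, -86.6, 110.3]
ee_rot: [[-1.0, 0.0, 0.004], [0.0, 1.0, -0.0], [-0.004, -0.0, -1.0]]
force: [1.2, -0.3, -0.5]
gripper_width: 37.9
grasp_force: 15.0
time: 18.05
tcp_pos: [461.8, -328.7, 107.3]
ee_rot: [[-1.0, 0.003, -0.001], [0.003, 1.0, -0.001], [0.001, -0.001, -1.0]]
force: [-0.2, -0.4, -0.9]
gripper_width: 37.4
grasp_force: 15.0
[ 461.76190381 -328.66918599  107.32658252] [-0.23732449 -0.40128672 -0.86615191] 37.402710807777645
```

View pics/c2.png

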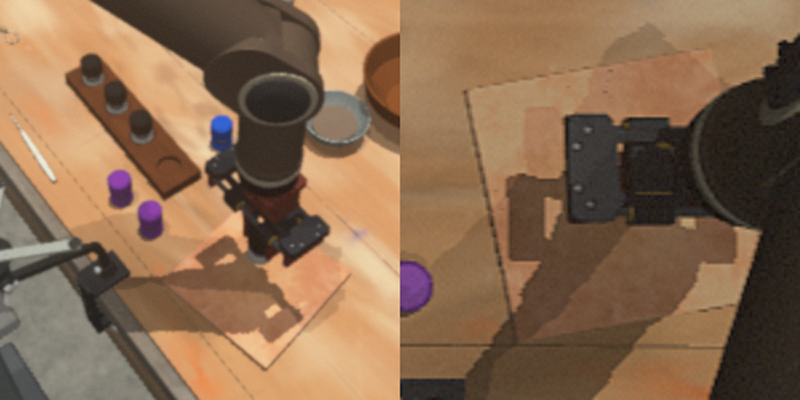

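The foot hangs in the gripper well inside the tile, with the empty socket visible at (165,160). Now I'll lower it.

```bash
python3 -m pendant '[-1,0,0,10,0,0,0,-1,0,0,25,0,0,0,-1,0,0,40,0,0,0,-1,0,0,53,0,0,0,-1,0,0,60,0,0,0,-1,0,0,64,0,0,0,-1,0,0,66,0,0,0,-1,0,0,67,0,0,0,-1,0,0,67,0,0,0,-1,0,0,67,0,0,0]'
python3 -m pendant '[-1,0,0,1,0,0,0,-1,0,0,2,0,0,0,-1,0,0,2,0,0,0]'
```

```text
time: 19.15
tcp_pos: [463.2, -326.6, 41.4]
ee_rot: [[-1.0, 0.0, 0.001], [0.0, 1.0, -0.0], [-0.001, -0.0, -1.0]]
force: [0.0, -0.2, -0.3]
gripper_width: 37.7
grasp_force: 15.0
time: 19.45
tcp_pos: [462.9, -326.4, 39.0]
ee_rot: [[-1.0, 0.0, -0.0], [0.0, 1.0, 0.0], [0.0, 0.0, -1.0]]
force: [1.0, -0.2, -0.6]
gripper_width: 37.6
grasp_force: 15.0
```

```bash
python3 -m pendant '[-1,0,0,1,0,0,0,-1,0,0,1.5,0,0,0,-1,0,0,1.5,0,0,0,-1,0,0,1.5,0,0,0]'
python3 -m pendant '[-1,0,0,0.5,0,0,0,-1,0,0,1,0,0,0,-1,0,0,1,0,0,0]'
```

```text
time: 19.85
tcp_pos: [463.0, -326.5, 37.6]
ee_rot: [[-1.0, 0.0, 0.0], [0.0, 1.0, -0.0], [-0.0, -0.0, -1.0]]
force: [-0.5, -0.3, -0.4]
gripper_width: 37.6
grasp_force: 15.0
time: 20.15
tcp_pos: [463.0, -326.5, 36.5]
ee_rot: [[-1.0, 0.0, 0.0], [0.0, 1.0, -0.0], [-0.0, -0.0, -1.0]]
force: [0.6, -1.3, 0.6]
gripper_width: 37.7
grasp_force: 15.0
```

```bash
python3 -m pendant '[-1,0,0,0.5,0,0,0,-1,0,0,0.5,0,0,0,-1,0,0,0.5,0,0,0]'
```

```text
time: 20.45
tcp_pos: [463.0, -326.5, 36.1]
ee_rot: [[-1.0, 0.0, 0.0], [0.0, 1.0, -0.0], [-0.0, -0.0, -1.0]]
force: [-0.2, -0.2, 1.0]
gripper_width: 37.6
grasp_force: 15.0
```

```bash
python3 -m pendant '[0.45,0,0,0,0,0,0,0.45,0,0,0,0,0,0,0.45,0,0,0,0,0,0,0.45,0,0,0,0,0,0,0.45,0,0,0,0,0,0,0.45,0,0,0,0,0,0]'
python3 -m pendant '[0.45,0,0,-10,0,0,0,0.45,0,0,-25,0,0,0,0.45,0,0,-40,0,0,0,-1,0,0,-54,0,0,0,-1,0,0,-54,0,0,0,-1,0,0,-54,0,0,0,-1,0,0,-54,0,0,0,-1,0,0,-54,0,0,0,-1,0,0,-54,0,0,0,-1,0,0,-54,0,0,0]'
python3 - <<'E'
from station import *
from h import *
o=observe();print(o['tcp_pos'],o['force'],o['gripper_width'])
a=snapshot("scene")["color"][220:370,220:420]
cv2.imwrite("pics/c3.png",cv2.resize(a,None,fx=4,fy=4,interpolation=cv2.INTER_CUBIC))
E
```

```text
time: 21.05
tcp_pos: [463.0, -326.4, 36.0]
ee_rot: [[-1.0, 0.0, -0.0], [0.0, 1.0, 0.0], [0.0, 0.0, -1.0]]
force: [0.9, 0.0, -0.2]
gripper_width: 63.7
grasp_force: 0.0
time: 22.05
tcp_pos: [462.8, -326.4, 89.6]
ee_rot: [[-1.0, 0.0, -0.001], [0.0, 1.0, 0.0], [0.001, 0.0, -1.0]]
force: [0.4, -0.2, -0.7]
gripper_width: 11.7
grasp_force: 0.0
[ 462.76688262 -326.35984487   89.6087058 ] [ 0.44693925 -0.15107617 -0.70287753] 11.656473043896828
```

View pics/c3.png

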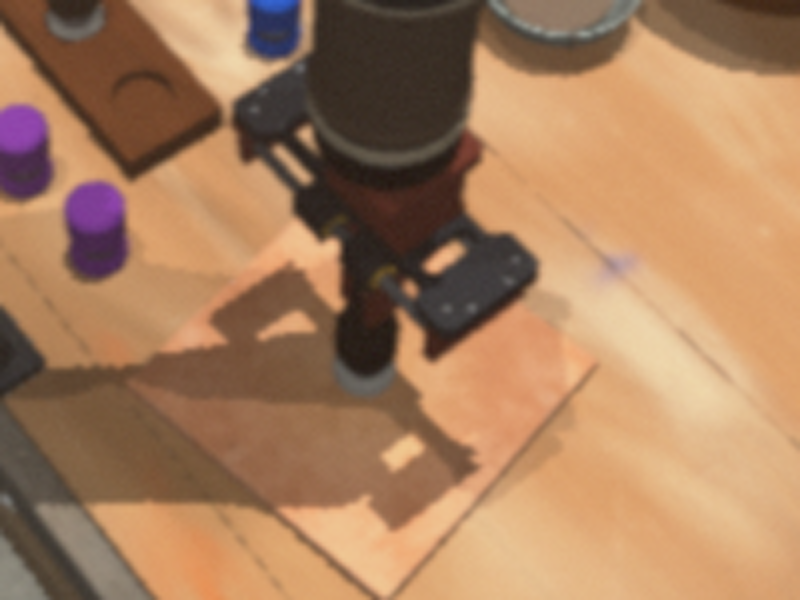

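The foot stands upright on the tile at (365,345) in the crop. Its cap top should be at z = 68, so I'll press to z = 60.

```bash
python3 -m pendant '[-1,0,0,0,0,0,0,-1,0,0,0,0,0,0,-1,0,0,6,0,0,0,-1,0,0,12,0,0,0,-1,0,0,18,0,0,0,-1,0,0,18,0,0,0,-1,0,0,18,0,0,0]'
python3 -m pendant '[-1,0,0,1.5,0,0,0,-1,0,0,3,0,0,0,-1,0,0,4.5,0,0,0,-1,0,0,6,0,0,0,-1,0,0,7,0,0,0,-1,0,0,8,0,0,0,-1,0,0,8,0,0,0]'
```

```text
time: 22.8
tcp_pos: [462.7, -326.4, 71.7]
ee_rot: [[-1.0, 0.0, -0.001], [0.0, 1.0, 0.0], [0.001, 0.0, -1.0]]
force: [-0.2, -0.1, 0.0]
gripper_width: 0.8
grasp_force: 0.0
time: 23.5
tcp_pos: [463.1, -326.5, 64.1]
ee_rot: [[-1.0, 0.0, 0.0], [0.0, 1.0, -0.0], [-0.0, -0.0, -1.0]]
force: [0.3, -0.7, 2.2]
gripper_width: 0.3
grasp_force: 1.5
```

```bash
python3 -m pendant '[-1,0,0,1,0,0,0,-1,0,0,2,0,0,0,-1,0,0,3,0,0,0,-1,0,0,4.2,0,0,0,-1,0,0,4.2,0,0,0,-1,0,0,4.2,0,0,0,-1,0,0,4.2,0,0,0,-1,0,0,4.2,0,0,0,-1,0,0,4.2,0,0,0,-1,0,0,4.2,0,0,0]'
python3 -m pendant '[-1,0,0,-0.1,0,0,0,-1,0,0,-0.1,0,0,0]'
python3 -m pendant '[-1,0,0,-3,0,0,0,-1,0,0,-8,0,0,0,-1,0,0,-20,0,0,0,-1,0,0,-40,0,0,0,-1,0,0,-70,0,0,0,-1,0,0,-100,0,0,0,-1,0,0,-130,0,0,0,-1,0,0,-150,0,0,0,-1,0,0,-150,0,0,0]'
python3 -m pendant '[-1,10,20,0,0,0,0,-1,30,50,0,0,0,0,-1,50,90,0,0,0,0,-1,70,130,0,0,0,0,-1,90,170,0,0,0,0,-1,100,200,0,0,0,0,-1,110,220,0,0,0,0,-1,110,220,0,0,0,0,-1,110,220,0,0,0,0]'
python3 - <<'E'
from station import *
from h import *
np.set_printoptions(precision=1,suppress=True)
s=snapshot("top");P=pts(s);np.savez("top1.npz",**s)
for y,x,v,u in[(-326,463,0,0)]:
    m=(abs(P[...,0]-463)<30)&(abs(P[...,1]+326)<30)&(P[...,2]>60)&(P[...,2]<75); q=P[m];print(m.sum(),q.mean(0) if len(q) else None)
a=snapshot("scene")["color"]
cv2.imwrite("pics/c4.png",cv2.resize(np.hstack([a[140:390,150:400],cv2.resize(s["color"][190:340,150:480],(550,250))]),(800,250)))
print(observe()['tcp_pos'])
E
```

```text
time: 24.5
tcp_pos: [463.1, -326.5, 60.0]
ee_rot: [[-1.0, 0.0, 0.0], [0.0, 1.0, -0.0], [-0.0, -0.0, -1.0]]
force: [-0.8, 0.9, 5.8]
gripper_width: 0.5
grasp_force: 2.8
time: 24.7
tcp_pos: [463.2, -326.5, 60.1]
ee_rot: [[-1.0, 0.0, 0.0], [0.0, 1.0, -0.0], [-0.0, -0.0, -1.0]]
force: [-0.3, 0.6, 5.9]
gripper_width: 0.4
grasp_force: 2.7
time: 25.6
tcp_pos: [464.0, -327.4, 213.4]
ee_rot: [[-1.0, 0.0, 0.005], [0.0, 1.0, -0.002], [-0.005, -0.002, -1.0]]
force: [0.3, -0.6, 0.8]
gripper_width: 0.9
grasp_force: 0.0
time: 26.5
tcp_pos: [352.8, -106.6, 209.7]
ee_rot: [[-1.0, -0.001, -0.0], [-0.001, 1.0, -0.0], [0.0, -0.0, -1.0]]
force: [0.3, -0.4, 0.2]
gripper_width: 0.3
grasp_force: 0.0
299 [ 463.  -324.1   67.7]
[ 353.2 -107.3  209.7]
```

View pics/c4.png

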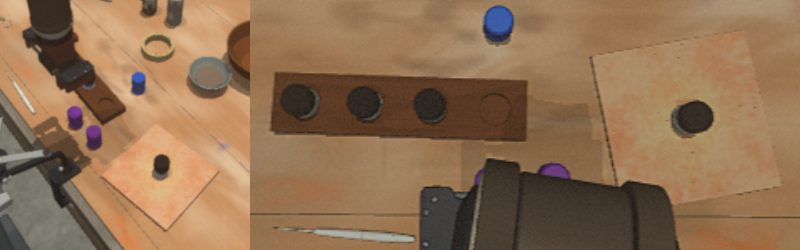

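The picture shows three good feet in their sockets and socket 4 empty. The perished foot stands upright on the tile at (695,117) in the right half, and the robot is clear of everything.

```bash
python3 -c "
from station import *
print(sign_off())"
```

```text
the job is handed in; nothing more can be done
None
```

I pressed all four feet from left to right, about 8 mm each: 14, 16, 15 and about 5 N. The rightmost foot is the perished one; it now stands upright on the plain tile and read 5.8 N when pressed again there. The three good feet are still in their sockets, and the job was handed in at about 26.6 s.

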